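Swap the server for the meat fork at the tool block

TASK

Change tools for the next order: slide the flat server that lies on the worktable, blade first, into the free middle slot of the slanted wooden tool block until it is fully home, and let go of it. Then draw the two-tined meat fork (the one with the long black handle) out of the block and finish while holding it in the air, level and flat, at least 20 cm above the worktable and clear of the block and the other tools. Leave the cheese plane in its slot and do not push the spice jar, tins or pepper mill about.

Things in the scene. Friction and masses are not known exactly. Their poses are not given: they have to be found in the camera images.
- server: flat serving spatula lying before the block: black riveted handle 120 long x 26 wide x 20 thick; steel blade 112 x 46 (36 at tip) x 3 in the handle's middle plane, so it lies on its handle, blade 8 mm up. Origin: middle of the shoulder between handle and blade; x to the blade's tip, y across the blade, z normal to it; handle centre at x = -60 mm. 0.16 kg, balances at x = -30 mm
- fork: meat fork in the left or right slot, only its handle showing: black, riveted, steel end cap, 129 long x 24 wide x 20 thick; shank and two tines reach 120 mm past it, 27 wide, 5 thick. Origin: middle of the shoulder between handle and shank, resting on the block's face; x to the points, y across the tines, z normal to their plane; handle centre at x = -60 mm. 0.15 kg, balances at x = -40 mm
- cheese_plane: cheese plane in the other outer slot, to be left there: only its short, round, turned dark wooden handle shows, 72 mm long, 25 mm thick. Origin: middle of the shoulder at the block's face, x to the blade's tip
- tool_block: fixed slanted wooden block, 222 wide, 56 thick, with 3 equal slots side by side, 72 mm apart, sloping 45 degrees down, away from the robot. Origin on the table under the middle of the slotted face; z up, x away from the robot (the slots' horizontal direction), y along the row of slots. Middle of the face 122 mm above the table, its upper edge 142; ends of seated handles up to 215
- free_slot (a point): middle of the mouth of the free middle slot, on the face; x straight down into the slot (45 degrees below level), y along its width, z normal to its plane. Slot 54 wide (y), 8 high (z), 127 deep, no bevel. A tool is home when its handle's shoulder meets the face, its origin then at this point within the slot's play; friction can stop it short, so push it home
- pepper_mill: turned wooden pepper mill, 58 mm thick, 170 high, right of the block; to be left alone. Origin: centre of its underside
- small_tin: small tin, 58 mm thick, 72 high, left, before the block; to be left alone. Origin: centre of its underside
- bean_tin: larger tin, 75 mm thick, 110 high, left, behind; to be left alone. Origin: centre of its underside
- spice_jar_b: spice jar, 44 mm thick, 100 high, left of the block; to be left alone. Origin: centre of its underside
- meat_slicer: fixed meat slicer that fills the left of the table, from about y = +0.12 leftward and x = 0.37 onward, up to 0.5 m high: go round its front on the way from the start pose. A wall stands 0.45 m to the right of the robot's middle line. Origin under its middle

How it is judged:
By the outcome, as a careful person would: the job done as asked, in the order asked, and still so for the second after the job is handed in, while the arm keeps its last pose, push and grip.
It also fails if it takes over 69 s, if anything falls off the work surface, if the arm or the gripper's body presses on something with over 40 N, if the wrist force passes 120 N, or if a joint passes its speed limit or range.

ROBOT

A 6-joint arm with a two-finger parallel gripper is mounted at the origin on a cart in front of the work surface, level with it; the furniture and walls round the work are solid. World frame = base frame: x ahead of the robot, y to its left, z up, the work surface at z = 0. Lengths are in mm, angles in degrees, forces in N, time in s.
With the tool pointing down it reaches from about 350 to 850 mm from the base axis. Payload 8.1 kg.
Tool frame: the origin (TCP) lies at the very end of the fingers, on their centre line; the grasp point (between the pads) lies 19 mm behind it; z points along the fingers, y is the line along which they close (so a half turn about z gives the same grasp; the last joint's range is limited). The gripper opens to 85 mm and grips with 20 to 120 N. Pads are 22 mm wide; open, the fingers measure 114 mm over their backs; the gripper's body (76 mm by 85 mm) begins 54 mm behind the grasp point. The pads swing forward as they close: fully open they stand 13 mm farther back than shut.
Start: joints at [61.971, 7.471, 85.268, -0, 87.261, -4.893], TCP at [235.729, 551.758, 231.292] pointing down, gripper open.
Joint ranges: [-169.43, 169.43], [-51.17, 129.36], [1.28, 143.12], [-76.62, 256.62], [0, 156.53], [-152.29, 152.29]. Speed limits (degrees/s): [136.94, 136.94, 159.86, 180, 180, 180].

INTERFACE

Orientations are given as [roll, pitch, yaw] about the fixed x, y, z axes, in that order (R = Rz(yaw) Ry(pitch) Rx(roll)).
In Python, from bench import status, viewer, job gives the robot as it stands.
- The arm moves only by the tool arm_command, never from a script. Its argument "targets" is a list that holds one entry, the list of rows, each a list of 7 numbers: the shift along the world's x, y, z in m, then the turn, a rotation vector about the world's x, y, z in rad, then the opening, from -1 (shut) to 1 (fully open). In form: [[[dx, dy, dz, rx, ry, rz, gripper], ...]]. A call has 1 to 10 rows; each row shifts and turns the commanded pose from where the row before left it; what a row does not reach is not made up. A row lasts 1/8 s, in which the tool goes at most 62.5 mm and 10.7 degrees, less where a joint would pass 70% of its speed; a pose out of reach is approached as far as the arm can. A call with a gripper value outside its range is refused whole. The fingers move at their own pace and stop on an object; "force" is the grip in N (left out, the last holds). Time passes only in rows, so rows that do not move let the fingers close. It gives the time, the measured TCP pose, the force, the opening and the grip force at its end, in the units of the state.
- status.sense(): the state, without advancing time (a new reading comes with each control period).
- viewer.snapshot(name): name is "scene" or "top"; returns the picture (400x640x3 uint8, red, green, blue); there is no depth.
- viewer.camera_model(name): a dict with "vertical_fov" (degrees; the focal length in pixels is half the picture's height over the tangent of half this angle, whatever the lens; pixels are square), "cx", "cy" (the principal point, pixels), "xyz" and "attitude" of the camera in the world. Camera axes: x right, y down, z forward; pixel columns grow to the right and rows downward; lengths in mm; the calibration is good to about 2 mm. A picture is of the moment at which its call begins. camera_model takes no time and is no camera call.
- job.hand_in(): hands the job in; it is judged then, once.
The state is a dict: "time": time; "joint_pos": joint angles; "qd": joint speeds; "joint_efforts": joint torques, N m; "tool_pos": TCP position; "tcp_rot": TCP orientation; "ft_force": force on the tool from outside, world axes, zero at the start; "wrist_torque": the same for the moment, N m; "finger_gap": finger opening in mm; "grip_force": force on a finger pad.
Only numpy, scipy, OpenCV 4.12 (cv2) and the standard library are available. Lean on these libraries where they do the work, as an engineer would, in place of code of your own. Each camera call takes 0.05 s, during which the arm holds its last target. There are 200 camera calls.

## Working session

There is one attempt and no reset: what is moved stays moved. The work goes in short steps, Python scripts to look and compute and a tool call to move; the robot and the scene stay as the last step left them, time stands still between calls to the robot, and variables do not carry over. Pictures are saved under pics/ and viewed, at most 10 in all, crops included, and the job is handed in when it is done.

Besides the shell and the picture viewer there is one more tool, called after ">>>" by a JSON object that holds its "method" and its "body". arm_command: Moves the arm, as the interface text tells. Its arguments: {"type":"object","properties":{"targets":{"type":"array"},"force":{"type":"number"}},"required":["targets"]}

```bash
ls; mkdir -p pics; python3 - <<'E'
from bench import status, viewer
import cv2
for n in("scene","top"):
    im=viewer.snapshot(n); cv2.imwrite(f"pics/{n}0.png",im[:,:,::-1]); print(n,viewer.camera_model(n))
print(status.sense())
E
```

```text
pics
scene {'vertical_fov': 42.25875990468472, 'cx': 319.3912113435592, 'cy': 190.38087583388966, 'xyz': array([-221.41324476, -177.07980534, 1375.33314027]), 'attitude': array([-145.31538428,   -0.21178639,  -74.08240708])}
top {'vertical_fov': 44.746653085521245, 'cx': 306.1730101768425, 'cy': 199.04697836172178, 'xyz': array([ 539.03074358,   65.63361074, 1306.34769593]), 'attitude': array([-176.52750557,   -0.26529689,  -89.19935211])}
{'time': 0.1, 'joint_pos': array([ 6.19714977e+01,  7.51324486e+00,  8.53245476e+01, -3.94088850e-05,
        8.72622643e+01, -4.89346473e+00]), 'qd': array([-0.02967648, -0.11576148, -0.08914926,  0.01392408,  0.05671556,
       -0.02195518]), 'joint_efforts': array([ 1.38859552e-03, -5.70952034e+01, -5.01941264e+01, -1.59762812e-04,
        8.23139999e-03, -9.90066184e-06]), 'tool_pos': array([235.48125273, 551.30116128, 230.30920301]), 'tcp_rot': array([-1.79900305e+02, -8.49595028e-03,  1.56864957e+02]), 'ft_force': array([ 1.34089652,  0.31349336, -0.39291342]), 'wrist_torque': array([ 0.00202296, -0.01984519, -0.02274454]), 'grip_force': 0.0, 'finger_gap': 85.72105857030533}
```

View pics/scene0.png

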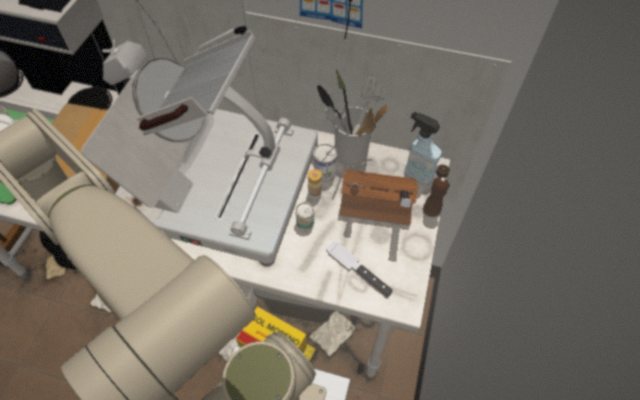

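View pics/top0.png

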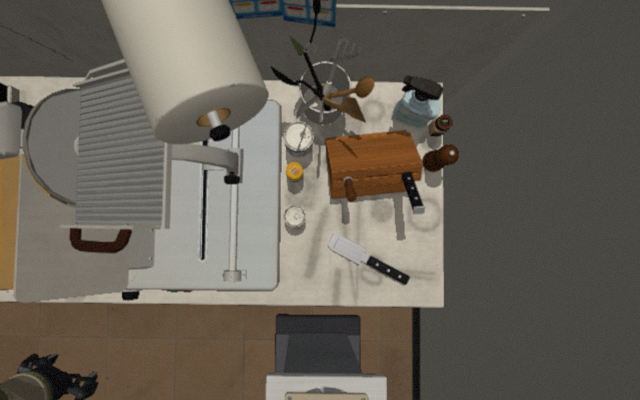

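The cheese plane sits in the left slot (top ≈ (348,188)) and the fork in the right slot (handle from (408,175) to (418,210)). The server lies in front, with its blade tip at about (332,243) and handle end at about (408,279). I'll zoom in on both views.

```bash
python3 - <<'E'
import cv2,numpy as np
t=cv2.imread("pics/top0.png")[120:295,275:475]; s=cv2.imread("pics/scene0.png")[160:305,285:460]
def g(im,x0,y0,k):
    o=cv2.resize(im,None,fx=k,fy=k,interpolation=cv2.INTER_CUBIC)
    for v in range(0,im.shape[1],25): cv2.putText(o,str(x0+v),(v*k,8),0,.3,(0,0,255)); cv2.line(o,(v*k,8),(v*k,14),(0,0,255))
    for v in range(0,im.shape[0],20): cv2.putText(o,str(y0+v),(0,v*k+4),0,.3,(0,0,255))
    return o
cv2.imwrite("pics/t1.png",g(t[:150],275,120,4)); cv2.imwrite("pics/s1.png",g(s,285,160,4))
E
```

```text
(no output)
```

View pics/t1.png

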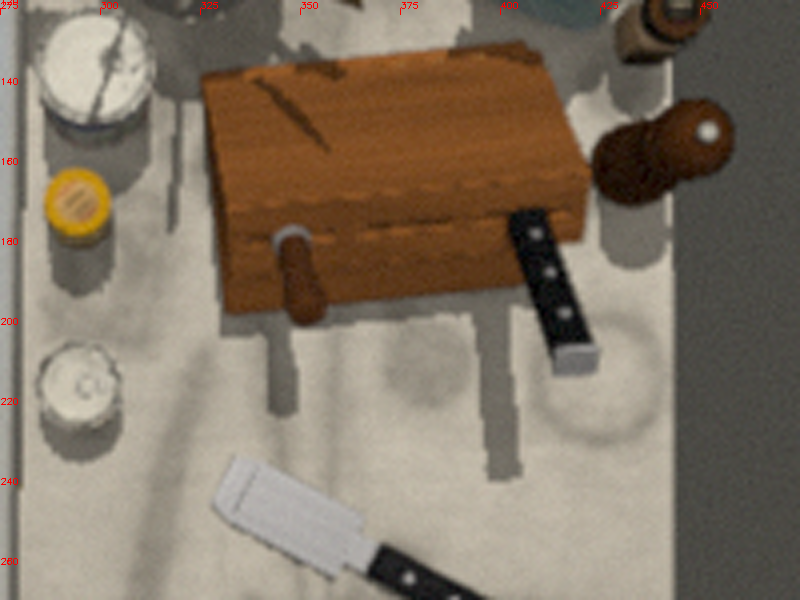

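View pics/s1.png

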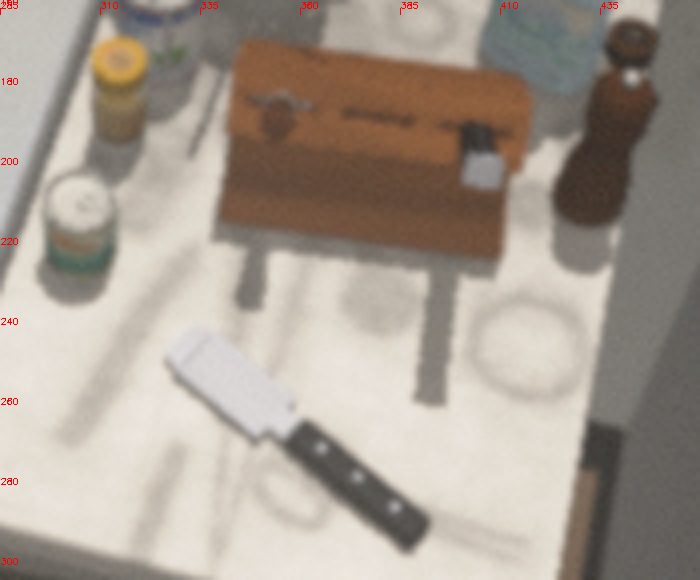

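The server's handle runs from about (369,260) to (408,279) in the top view. The free slot lies between (366.8,176.8) and (388,174.5). The fork's end cap is at (419,209.5) top and (405.5,202.5) scene. Next I fit the poses.

```bash
cat > h.py <<'E'
import numpy as np,cv2
from bench import viewer
from scipy.spatial.transform import Rotation as Ro
from scipy.optimize import least_squares
C={n:viewer.camera_model(n) for n in("scene","top")}
def proj(n,P):
    c=C[n]; R=Ro.from_euler('xyz',c['attitude'],degrees=True).as_matrix()
    q=(np.atleast_2d(P)-c['xyz'])@R; f=200/np.tan(np.radians(c['vertical_fov']/2))
    return q[:,:2]/q[:,2:]*f+[c['cx'],c['cy']]
def inter(n,uv,z):
    c=C[n]; R=Ro.from_euler('xyz',c['attitude'],degrees=True).as_matrix(); f=200/np.tan(np.radians(c['vertical_fov']/2))
    d=R@np.array([(uv[0]-c['cx'])/f,(uv[1]-c['cy'])/f,1]); return c['xyz']+d*(z-c['xyz'][2])/d[2]
def pl(p,P):
    c,s=np.cos(p[2]),np.sin(p[2]); return np.array(P,float)@np.array([[c,s,0],[-s,c,0],[0,0,1]])+[p[0],p[1],0]
def fit(obs,p0):
    r=lambda p:np.concatenate([(proj(n,pl(p,[P]))[0]-uv) for n,P,uv in obs])
    s=least_squares(r,p0,loss='soft_l1'); return s.x,r(s.x).reshape(-1,2)
E
python3 - <<'E'
from h import *
obs=[("top",(0,27,122),(366.8,176.8)),("top",(0,-27,122),(388,174.5)),("top",(-91,-72,213),(419,209.5)),("top",(-51,72,173),(352,198)),
("scene",(0,27,122),(370.8,188)),("scene",(0,-27,122),(388.8,190.3)),("scene",(-91,-72,213),(405.5,202.5)),("scene",(-51,72,173),(354.8,190.5))]
p,r=fit(obs,[650,-50,.1]); print("block",p[:2],np.degrees(p[2])); print(r.round(1))
# server: black handle segmentation
for n,(x0,x1,y0,y1) in dict(top=(360,415,250,290),scene=(352,397,258,302)).items():
    im=cv2.imread(f"pics/{n}0.png"); m=np.zeros(im.shape[:2],np.uint8); m[y0:y1,x0:x1]=(im[y0:y1,x0:x1].max(2)<85)
    k,l,st,ce=cv2.connectedComponentsWithStats(m); i=1+st[1:,4].argmax(); pts=np.argwhere(l==i)[:,::-1].astype(np.float32)
    rc=cv2.minAreaRect(pts); b=cv2.boxPoints(rc); print(n,st[i],rc)
    b=b[np.argsort(b[:,0])]; A,B=b[:2].mean(0),b[2:].mean(0)
    A3,B3=inter(n,A,12),inter(n,B,12); d=A3-B3; print(A3.round(),B3.round(),np.hypot(*d[:2]),np.degrees(np.arctan2(d[1],d[0])))
    tip={'top':(331.5,239.5),'scene':(332,246.3)}[n]; T=inter(n,tip,10); print("tip",T,T-A3,np.hypot(*(T-A3)[:2]),np.degrees(np.arctan2(*(T-B3)[1::-1])))
for n,uv in (("scene",(278,262)),): print("slicer?",inter(n,uv,0))
for n,o,uv in(("top","jar",(294,171)),("top","stin",(294.5,216)),("top","mill",(447,153))): print(o,inter(n,uv,{'jar':100,'stin':72,'mill':170}[o]))
E
```

```text
block [ 668.94734587 -113.25788402] 5.38674749846368
[[-0.1  0.5]
 [ 0.6  1.1]
 [ 0.2  0.2]
 [ 0.3  0.2]
 [-0.2 -0.7]
 [ 0.  -0.2]
 [ 0.2 -1.8]
 [-0.7 -1.4]]
top [367 256  43  29 419] ((387.4134826660156, 270.2872009277344), (44.76470947265625, 10.117647171020508), 28.07248878479004)
[ 459. -104.   12.] [ 405. -209.   12.] 117.92106649857448 62.76815456626325
tip [510.93141594  -8.14409782  10.        ] [52.1330394  96.32704241 -2.        ] 109.5296895699511 62.194724031647326
scene [358 270  32  26  77] ((372.9146423339844, 282.2317199707031), (38.574920654296875, 3.591996192932129), 38.65980529785156)
[ 448. -107.   12.] [ 399. -206.   12.] 110.44403478914771 63.585884897014395
tip [503.78684837 -14.65252656  10.        ] [55.93355662 92.61458301 -2.        ] 108.19437943573757 61.25250772646141
slicer? [414.55069028 125.91009282   0.        ]
jar [681.99483708  92.4306485  100.        ]
stin [570.45576605  90.003434    72.        ]
mill [ 721.64174776 -269.43902191  170.        ]
```

>>> {"method": "arm_command", "body": {"targets": [[[-0.0077,-0.04,0.0165,0,0,-0.1,0.5],[-0.0077,-0.04,0.0165,0,0,-0.1,0.5],[-0.0077,-0.04,0.0165,0,0,-0.1,0.5],[-0.0077,-0.04,0.0165,0,0,-0.1,0.5],[-0.0077,-0.04,0.0165,0,0,-0.1,0.5],[-0.0077,-0.04,0.0165,0,0,-0.1,0.5],[0.0325,-0.03,0,0,0,-0.1,0.5],[0.0325,-0.03,0,0,0,-0.1,0.5],[0.0325,-0.03,0,0,0,-0.1,0.5],[0.0325,-0.03,0,0,0,-0.1,0.5]]]}}

```text
time: 1.35
tool_pos: [320.2, 190.6, 330.1]
tcp_rot: [180.0, -0.0, 99.4]
ft_force: [0.7, 0.3, -0.4]
finger_gap: 64.3
grip_force: 0.0
```

>>> {"method": "arm_command", "body": {"targets": [[[0.009,-0.038,0,0,0,-0.065,0.5],[0.009,-0.038,0,0,0,-0.065,0.5],[0.009,-0.038,0,0,0,-0.065,0.5],[0.009,-0.038,0,0,0,-0.065,0.5],[0.009,-0.038,0,0,0,-0.065,0.5],[0.0131,-0.0315,-0.036,0,0,-0.065,0.5],[0.0131,-0.0315,-0.036,0,0,-0.065,0.5],[0.0131,-0.0315,-0.036,0,0,-0.065,0.5],[0.0131,-0.0315,-0.036,0,0,-0.065,0.5],[0.0131,-0.0315,-0.036,0,0,-0.065,0.5]]]}}

```text
time: 2.6
tool_pos: [430.0, -156.7, 148.8]
tcp_rot: [-180.0, -0.0, 62.2]
ft_force: [1.0, 0.2, 0.2]
finger_gap: 64.2
grip_force: 0.0
```

>>> {"method": "arm_command", "body": {"targets": [[[0,0,-0.03,0.103,-0.054,0,0.5],[0,0,-0.03,0.103,-0.054,0,0.5],[0,0,-0.03,0.103,-0.054,0,0.5],[0,0,-0.025,0,0,0,0.5],[0,0,-0.02,0,0,0,0.5],[0,0,-0.008,0,0,0,0.5],[0,0,0,0,0,0,0.5]]]}}

```text
time: 3.48
tool_pos: [429.7, -155.3, 7.0]
tcp_rot: [-179.9, -20.0, 62.3]
ft_force: [0.6, -0.0, 0.2]
finger_gap: 64.1
grip_force: 0.0
```

```bash
python3 - <<'E'
from h import *
from bench import status
a=viewer.snapshot("top")[200:320,310:460,::-1]; b=viewer.snapshot("scene")[200:320,300:450,::-1]
cv2.imwrite("pics/g1.png",cv2.resize(np.vstack([a,b]),None,fx=2.5,fy=2.5,interpolation=cv2.INTER_CUBIC))
s=status.sense(); print(s['tool_pos'],s['ft_force'],proj("top",s['tool_pos']),proj("scene",s['tool_pos']))
E
```

```text
[ 430.57813044 -156.01795003    8.07555215] [ 0.15101978 -0.0366155  -0.16681686] [[386.80550529 270.61453073]] [[372.89216912 280.32196195]]
```

View pics/g1.png

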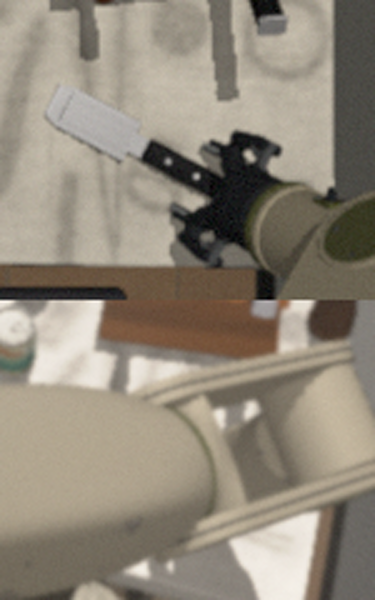

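The top view shows the fingers on either side of the handle, so I close them. The scene view is blocked by the arm.

>>> {"method": "arm_command", "body": {"targets": [[[0,0,-0.002,0,0,0,0.5],[0,0,0,0,0,0,-1],[0,0,0,0,0,0,-1],[0,0,0,0,0,0,-1],[0,0,0,0,0,0,-1],[0,0,0,0,0,0,-1],[0,0,0,0,0,0,-1],[0,0,0,0,0,0,-1]]], "force": 90}}

```text
time: 4.58
tool_pos: [430.4, -156.1, 6.0]
tcp_rot: [179.9, -20.0, 62.3]
ft_force: [-1.7, -1.0, 5.1]
finger_gap: 23.8
grip_force: 89.3
```

>>> {"method": "arm_command", "body": {"targets": [[[0,0,0.02,0,0,0,-1],[0,0,0.034,0,0,0,-1],[0.005,0.0026,0.03,0,0,-0.1,-1],[0.005,0.0026,0.03,0,0,-0.1,-1],[0.005,0.0026,0.03,0,0,-0.1,-1],[0.005,0.0026,0.03,0,0,-0.1,-1],[0.005,0.0026,0.03,0,0,-0.1,-1],[0.005,0.0026,0.03,0,0,-0.1,-1],[0.005,0.0026,0.03,0,0,-0.1,-1],[0.005,0.0026,0.03,0,0,-0.1,-1]]]}}

```text
time: 5.82
tool_pos: [469.7, -134.7, 299.7]
tcp_rot: [-180.0, -20.0, 16.3]
ft_force: [-0.9, -0.1, -1.6]
finger_gap: 23.8
grip_force: 88.7
```

>>> {"method": "arm_command", "body": {"targets": [[[0.005,0.0026,0,0,0,-0.0965,-1],[0.005,0.0026,0,0,0,-0.0965,-1],[0,0,0,-0.0092,0.0977,0,-1],[0,0,0,-0.0092,0.0977,0,-1],[0,0,0,-0.0092,0.0977,0,-1],[0,0,0,-0.0092,0.0977,0,-1],[0,0,0,-0.0092,0.0977,0,-1],[0,0,0,-0.0092,0.0977,0,-1],[0,0,0,-0.0092,0.0977,0,-1],[0,0,0,-0.0092,0.0977,0,-1]]]}}

```text
time: 7.08
tool_pos: [480.1, -129.6, 299.0]
tcp_rot: [-179.9, 25.2, 5.4]
ft_force: [-0.2, -0.7, -1.7]
finger_gap: 23.9
grip_force: 88.7
```

```bash
python3 - <<'E'
from h import *
from bench import status
A=viewer.snapshot("top")[:,:,::-1]; B=viewer.snapshot("scene")[:,:,::-1]
cv2.imwrite("pics/a2.png",A);cv2.imwrite("pics/b2.png",B)
def g(im,x0,y0,w,h,k=4):
    o=cv2.resize(im[y0:y0+h,x0:x0+w],None,fx=k,fy=k,interpolation=cv2.INTER_CUBIC)
    for v in range(0,w,10): cv2.putText(o,str(x0+v),(v*k,8),0,.28,(0,0,255)); cv2.line(o,(v*k,8),(v*k,14),(0,0,255))
    for v in range(0,h,10): cv2.putText(o,str(y0+v),(0,v*k+4),0,.28,(0,0,255))
    return o
cv2.imwrite("pics/g2.png",np.hstack([g(A,330,120,100,140),g(B,325,150,100,140)]))
s=status.sense(); print(s['tool_pos'],s['tcp_rot'],s['ft_force'],s['joint_pos'],s['finger_gap'])
R=Ro.from_euler('xyz',s['tcp_rot'],degrees=True).as_matrix()
a=np.radians(20); # tool axes in server: x=(ca,0,sa), z=(sa,0,-ca)
M=np.array([[np.cos(a),0,np.sin(a)],[0,-1,0],[np.sin(a),0,-np.cos(a)]]).T
S=R@M; print(S.round(3))
o=s['tool_pos']-S@np.array([-58,0,-4])
P=o+np.array([[0,0,0],[112,18,0],[112,-18,0],[-120,0,0]])@S.T
for n in("top","scene"): print(n,proj(n,P).round(1))
E
```

```text
[ 480.06800457 -129.20357985  296.32215639] [-179.82103744   25.3611344     5.54244551] [-0.76047939  0.2267799  -3.23626138] [-14.82103329  14.03000734  74.79365796  -9.27053295 114.90435704
  67.53492695] 23.910716054499304
[[ 0.699 -0.095  0.709]
 [ 0.069  0.995  0.066]
 [-0.712  0.003  0.703]]
top [[392.3 237. ]
 [375.2 203.2]
 [390.6 202. ]
 [404.2 280.6]]
scene [[377.5 204.1]
 [371.7 195.5]
 [384.5 197.5]
 [376.9 213.8]]
```

View pics/g2.png

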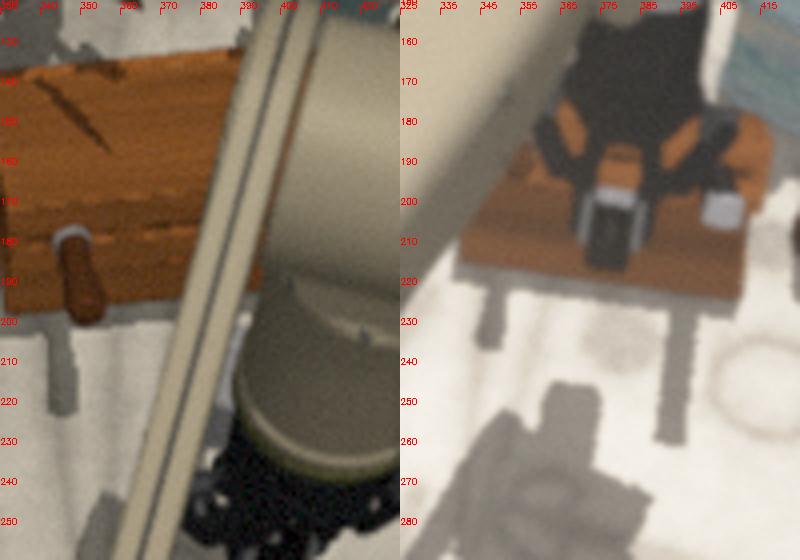

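The scene view looks almost along the blade. The tip appears at about row 196.5, columns 374–384, which matches the prediction (378,196.5). The slot shows between the fingers near row 187. I'll measure both to sub-pixel accuracy.

```bash
python3 - <<'E'
from h import *
a=cv2.imread("pics/scene0.png").astype(float); b=cv2.imread("pics/b2.png").astype(float)
L=lambda im:im.sum(2)/3
R=np.arange(182,197)
for c in range(372,388,2):
    p=L(a)[R,c]; base=np.interp(R,[182,196],[np.median(p[:4]),np.median(p[-4:])]); w=np.clip(base-p-8,0,None); print(c,(w@R/w.sum()).round(2),end='; ')
print(); print(L(a)[182:197,376:384:2].T.astype(int))
print("b2 blue rows192-203"); print(b[190:206,374:386,0].astype(int))
t=cv2.imread("pics/top0.png").astype(float)
R=np.arange(170,183)
for c in range(368,388,2):
    p=L(t)[R,c]; base=np.interp(R,[170,182],[np.median(p[:3]),np.median(p[-3:])]); w=np.clip(base-p-6,0,None); print(c,(w@R/max(w.sum(),1)).round(2),end='; ')
p=[668.95,-113.26,np.radians(5.39)]
for n in("scene","top"): print(n,proj(n,pl(p,[(0,20,122),(0,0,122),(0,-20,122)])).round(2).tolist())
E
```

```text
372 187.77; 374 187.74; 376 188.02; 378 188.61; 380 188.83; 382 188.55; 384 189.26; 386 189.82; 
[[ 95  94  93  93  89  81  77  81  92 100 101  99  93  95  93]
 [ 95  94  94  89  89  86  77  77  85  95 100  93  96  96  91]
 [ 98  92  94  94  91  86  74  73  79  97  98  97  97  97  97]
 [101 101  94  95  89  86  78  74  84  94  99  99 100 102  96]]
b2 blue rows192-203
[[ 61  60  62  64  60  61  58  56  58  59  61  55]
 [ 59  64  65  68  63  66  65  67  64  67  60  61]
 [ 58  63  69  66  66  67  69  68  68  67  63  60]
 [ 65  63  68  70  70  67  67  72  66  64  67  62]
 [ 63  65  66  66  69  72  67  70  71  64  65  59]
 [ 70  76  77  73  71  70  72  70  72  68  64  61]
 [ 90 103 105 105 102  95  90  81  77  75  64  56]
 [118 135 138 139 137 128 122 115 107  94  69  60]
 [127 144 153 160 154 150 147 141 133 110  83  64]
 [124 139 150 156 154 156 154 152 142 121  89  68]
 [100 117 128 134 138 138 144 150 143 119  95  86]
 [ 75  79  94  97 100 110 122 128 122 103  97  98]
 [ 56  57  64  65  67  73  84  92  91  91 101 101]
 [ 56  52  56  58  58  58  52  60  71  80 102 101]
 [ 56  51  57  60  58  52  52  57  59  83 106 102]
 [ 55  54  58  67  59  57  54  57  62  86 107  97]]
368 176.46; 370 175.91; 372 175.68; 374 0.0; 376 38.89; 378 174.49; 380 175.03; 382 174.69; 384 174.89; 386 174.55; scene [[373.0, 187.71], [379.72, 188.73], [386.47, 189.76]]
top [[369.54, 177.09], [377.67, 176.45], [385.79, 175.8]]
```

>>> {"method": "arm_command", "body": {"targets": [[[0.0131,0.0009,-0.01125,0,0,0,-1],[0.0131,0.0009,-0.01125,0,0,0,-1],[0.0131,0.0009,-0.01125,0,0,0,-1],[0.0131,0.0009,-0.01125,0,0,0,-1],[0,0,0,0,0,0,-1],[0,0,0,0,0,0,-1]]]}}

```text
time: 7.92
tool_pos: [532.1, -126.3, 255.0]
tcp_rot: [-180.0, 24.9, 5.4]
ft_force: [0.9, 0.7, -2.0]
finger_gap: 24.0
grip_force: 88.8
```

```bash
cat > look.py <<'E'
import sys
from h import *
from bench import status
T=[];Rr=[]
for i in range(8):
    im=viewer.snapshot("scene"); s=status.sense(); T.append(s['tool_pos']); Rr.append(s['tcp_rot'])
cv2.imwrite(f"pics/{sys.argv[1]}.png",im[:,:,::-1])
t=np.mean(T,0); Rm=Ro.from_euler('xyz',Rr,degrees=True).mean(); R=Rm.as_matrix()
a=np.radians(20)
M=np.array([[np.cos(a),0,np.sin(a)],[0,-1,0],[np.sin(a),0,-np.cos(a)]]).T
S=R@M; o=t-S@np.array([-58,0,-4])
b=[668.95,-113.26,np.radians(5.39)]
Y=Ro.from_euler('z',b[2]).as_matrix(); F=Y@Ro.from_euler('y',45,degrees=True).as_matrix()
slot=np.array([b[0],b[1],122])
print("tcp",t.round(1),"std",np.std(T,0).round(1),"f",s['ft_force'].round(1),"gap",s['finger_gap'].round(1),"t",s['time'])
print("server origin in slot frame",(F.T@(o-slot)).round(1),"rotvec deg (slot frame)",np.degrees(Ro.from_matrix(F.T@S).as_rotvec()).round(2))
P=o+np.array([[112,18,0],[112,0,0],[112,-18,0]])@S.T
print("tip px",proj("scene",P).round(1).tolist()); print("d",F[:,0].round(3),"zs",F[:,2].round(3))
E
python3 look.py b3; python3 - <<'E'
import cv2
b=cv2.imread("pics/b3.png"); print(b[182:200,372:388,0])
cv2.imwrite("pics/c3.png",cv2.resize(b[165:225,345:415],None,fx=8,fy=8,interpolation=cv2.INTER_CUBIC))
E
```

```text
[[ 53  56  53  58  59  62  65  67  67  64  68  64  69  66  63  56]
 [ 49  56  53  54  58  59  66  66  68  66  66  66  68  64  61  55]
 [ 55  56  54  59  56  60  68  62  66  67  67  66  65  68  61  55]
 [ 53  58  56  58  58  65  62  63  65  68  66  64  67  61  60  50]
 [ 55  57  57  60  61  60  67  65  63  62  66  64  67  63  60  56]
 [ 57  55  63  56  61  62  64  64  60  62  60  61  63  64  63  56]
 [ 59  58  57  67  72  78  76  74  68  70  69  63  65  63  57  58]
 [ 55  58  65  83 108 116 109 105 100  98  92  82  73  65  56  52]
 [ 64  70  81 103 134 143 145 139 137 133 128 121 102  76  58  56]
 [ 74  88  99 113 140 151 155 158 155 156 154 144 130  93  69  59]
 [ 79  98 105 109 129 143 146 152 157 156 155 153 133 101  80  67]
 [ 81 106 103  93  97 116 125 128 135 135 139 139 127 104  91  79]
 [ 88 101  96  76  66  77  87  93  92  96 104 110 109 103 101  90]
 [ 89 101  93  66  47  55  60  71  72  66  69  76  86  95 101  85]
 [ 90 102  85  60  47  55  61  62  55  51  50  58  75  98 103  82]
 [ 97 101  83  62  47  50  58  62  56  48  52  55  76 100 103  82]
 [103 101  79  58  50  54  59  55  52  51  52  59  79 102  97  77]
 [101  99  78  59  51  53  55  62  58  56  51  65  84 104  98  74]]Traceback (most recent call last):
  File "look.py", line 15, in <module>
    print("tcp",t.round(1),"std",np.std(T,0).round(1),"f",s['ft_force'].round(1),"gap",s['finger_gap'].round(1),"t",s['time'])
                                                                                       ^^^^^^^^^^^^^^^^^^^^^
AttributeError: 'float' object has no attribute 'round'
```

View pics/c3.png

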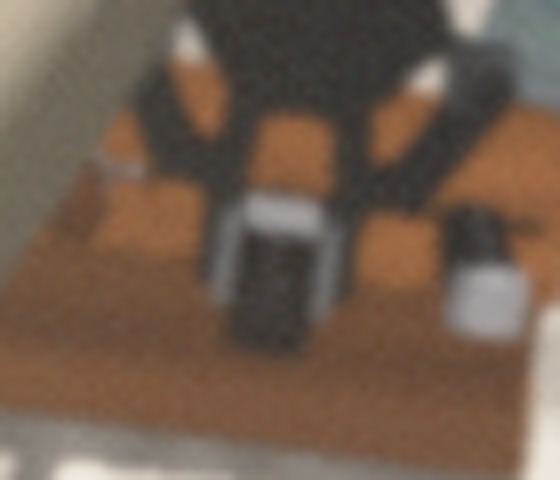

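The blade tip at about (380,189.1) now covers the free slot, which was measured at (380,188.6), so the two line up in this view. I'll fix the helper's print and read the numbers.

```bash
sed -i "s/s\['finger_gap'\].round(1)/s['finger_gap']/" look.py; python3 look.py b4
```

```text
tcp [ 532.4 -126.1  254.3] std [0.  0.  0.1] f [-0.  -0.3 -1.7] gap 23.522609503905834 t 8.725
server origin in slot frame [-1.325e+02  1.000e-01  6.000e-01] rotvec deg (slot frame) [ 0.01 -0.01  0.05]
tip px [[373.5, 188.8], [379.6, 189.7], [385.8, 190.6]]
d [ 0.704  0.066 -0.707] zs [0.704 0.066 0.707]
```

>>> {"method": "arm_command", "body": {"targets": [[[0.00352,0.00033,-0.00354,0,0,0,-1],[0.00352,0.00033,-0.00354,0,0,0,-1],[0.00352,0.00033,-0.00354,0,0,0,-1],[0.00352,0.00033,-0.00354,0,0,0,-1],[0.00352,0.00033,-0.00354,0,0,0,-1],[0.00352,0.00033,-0.00354,0,0,0,-1],[0,0,0,0,0,0,-1]]]}}

```text
time: 9.6
tool_pos: [553.6, -124.1, 232.5]
tcp_rot: [-179.9, 25.0, 5.4]
ft_force: [-0.1, 0.0, -1.6]
finger_gap: 23.9
grip_force: 88.8
```

>>> {"method": "arm_command", "body": {"targets": [[[0.00352,0.00033,-0.00354,0,0,0,-1],[0.00352,0.00033,-0.00354,0,0,0,-1],[0.00352,0.00033,-0.00354,0,0,0,-1],[0.00352,0.00033,-0.00354,0,0,0,-1],[0,0,0,0,0,0,-1]]]}}

```text
time: 10.22
tool_pos: [567.6, -122.7, 218.3]
tcp_rot: [-179.9, 25.0, 5.4]
ft_force: [-0.5, 0.0, -2.0]
finger_gap: 23.7
grip_force: 88.8
```

>>> {"method": "arm_command", "body": {"targets": [[[0.00352,0.00033,-0.00354,0,0,0,-1],[0.00352,0.00033,-0.00354,0,0,0,-1],[0.00352,0.00033,-0.00354,0,0,0,-1],[0.00352,0.00033,-0.00354,0,0,0,-1],[0.00352,0.00033,-0.00354,0,0,0,-1],[0.00352,0.00033,-0.00354,0,0,0,-1],[0.00352,0.00033,-0.00354,0,0,0,-1],[0.00352,0.00033,-0.00354,0,0,0,-1],[0,0,0,0,0,0,-1]]]}}

```text
time: 11.35
tool_pos: [595.8, -120.1, 190.0]
tcp_rot: [-179.9, 25.0, 5.4]
ft_force: [-0.2, -0.4, -1.4]
finger_gap: 23.7
grip_force: 88.8
```

>>> {"method": "arm_command", "body": {"targets": [[[0.00352,0.00033,-0.00354,0,0,0,-1],[0.00352,0.00033,-0.00354,0,0,0,-1],[0.00352,0.00033,-0.00354,0,0,0,-1],[0.00352,0.00033,-0.00354,0,0,0,-1],[0.00352,0.00033,-0.00354,0,0,0,-1],[0.00352,0.00033,-0.00354,0,0,0,-1],[0.00352,0.00033,-0.00354,0,0,0,-1],[0,0,0,0,0,0,-1]]]}}

```text
time: 12.35
tool_pos: [620.4, -117.8, 165.2]
tcp_rot: [-179.9, 25.0, 5.4]
ft_force: [-0.3, -0.4, -1.5]
finger_gap: 23.9
grip_force: 88.8
```

Seven mm are left by estimate, so I push on gently until contact.

>>> {"method": "arm_command", "body": {"targets": [[[0.0021,0.0002,-0.0021,0,0,0,-1],[0.0021,0.0002,-0.0021,0,0,0,-1],[0,0,0,0,0,0,-1]]]}}

```text
time: 12.72
tool_pos: [624.6, -117.4, 161.3]
tcp_rot: [-179.9, 25.0, 5.4]
ft_force: [-0.2, -0.5, -1.8]
finger_gap: 23.7
grip_force: 88.8
```

>>> {"method": "arm_command", "body": {"targets": [[[0.0021,0.0002,-0.0021,0,0,0,-1],[0,0,0,0,0,0,-1]]]}}

```text
time: 12.98
tool_pos: [625.5, -117.5, 161.1]
tcp_rot: [-180.0, 25.2, 5.4]
ft_force: [-9.7, -0.3, 7.5]
finger_gap: 23.6
grip_force: 89.5
```

>>> {"method": "arm_command", "body": {"targets": [[[0.0014,0.0001,-0.0014,0,0,0,-1],[0.0014,0.0001,-0.0014,0,0,0,-1],[0.0,0.0,0.0,0,0,0,-1]]]}}

```text
time: 13.35
tool_pos: [625.8, -117.6, 161.2]
tcp_rot: [-180.0, 25.5, 5.3]
ft_force: [-26.2, -1.2, 23.8]
finger_gap: 23.8
grip_force: 90.4
```

```bash
python3 look.py b5
```

```text
tcp [ 625.8 -117.6  161.2] std [0. 0. 0.] f [-25.8   0.2  24. ] gap 24.04076386549369 t 13.75
server origin in slot frame [-0.3 -0.4  0.6] rotvec deg (slot frame) [ 0.09  0.49 -0.03]
tip px [[374.6, 182.2], [380.3, 183.0], [385.9, 183.9]]
d [ 0.704  0.066 -0.707] zs [0.704 0.066 0.707]
```

>>> {"method": "arm_command", "body": {"targets": [[[-0.003,0,0.003,0,0,0,-1],[0,0,0,0,0,0,0.1],[0,0,0,0,0,0,0.1],[0,0,0,0,0,0,0.1],[0,0,0,0,0,0,0.1]]]}}

```text
time: 14.38
tool_pos: [626.6, -117.0, 159.5]
tcp_rot: [-180.0, 25.0, 5.4]
ft_force: [-0.7, 0.5, 0.5]
finger_gap: 47.0
grip_force: 0.0
```

```bash
python3 - <<'E'
from h import *
from bench import status
s=status.sense(); print(s['tool_pos'],s['ft_force'],s['finger_gap'])
p=[668.95,-113.26,np.radians(5.39)]
P=[(0,-72,122),(-42,-72,164),(-91,-72,213)]
for n in("top","scene"): print(n,proj(n,pl(p,P)).round(1).tolist())
t=cv2.imread("pics/top0.png").max(2)
for r in range(176,206,4): c=np.where(t[r,398:428]<60)[0]+398; print(r,c.min() if len(c) else 0,c.max() if len(c) else 0)
E
```

```text
[ 626.59617438 -117.03518655  159.45106263] [-0.65461033  0.48620368  0.54138105] 46.9936580370789
top [[406.9, 174.1], [412.3, 189.8], [419.2, 209.7]]
scene [[404.1, 192.5], [404.8, 196.1], [405.7, 200.7]]
176 402 411
180 403 413
184 404 414
188 406 415
192 407 417
196 409 418
200 410 420
204 412 421
```

The fork handle lies within about 1 px of where the model puts it. I back off and move over to it.

>>> {"method": "arm_command", "body": {"targets": [[[0.0093,0.0009,0.02,0,0,0,0.1],[0.0093,0.0009,0.02,0,0,0,0.1],[0.0093,0.0009,0.02,0,0,0,0.1],[0.0093,0.0009,0.02,0,0,0,0.1],[0,0,0,0,0,0,0.1]]]}}

```text
time: 15.0
tool_pos: [664.9, -113.5, 241.3]
tcp_rot: [180.0, 24.8, 5.4]
ft_force: [0.2, 0.4, -0.7]
finger_gap: 47.1
grip_force: 0.0
```

```bash
python3 - <<'E'
from h import *
from bench import status
b=viewer.snapshot("scene")[150:230,340:420,::-1]; a=viewer.snapshot("top")[140:220,340:440,::-1]
cv2.imwrite("pics/g6.png",np.hstack([cv2.resize(x,None,fx=4.4,fy=4.4,interpolation=cv2.INTER_CUBIC) for x in (a,b)]))
s=status.sense(); print(s['tool_pos'],s['ft_force'],s['finger_gap'])
p=[668.95,-113.26,np.radians(5.39)]
print(proj("scene",pl(p,[(-85,0,207),(0,0,122)])))
E
```

```text
[ 663.64854233 -113.49166372  238.82971839] [-0.70511192 -0.42380709 -0.55287849] 47.082820386059645
[[379.16809617 196.04929387]
 [379.72486706 188.73415426]]
```

View pics/g6.png

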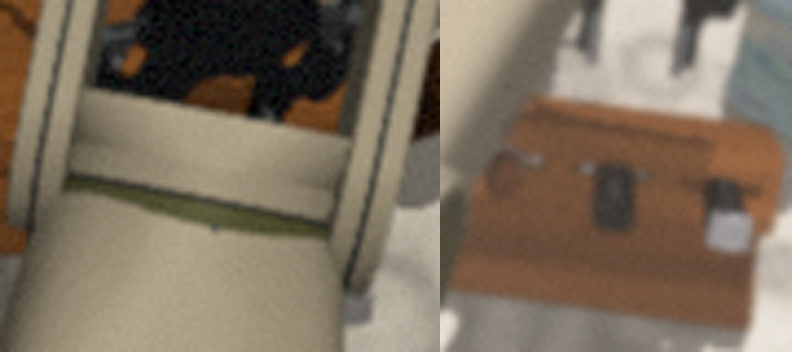

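The server stays in the slot by itself (scene ≈ (379,195)), but the arm hides it in the top view. I'll move clear and check from above that it is fully seated.

>>> {"method": "arm_command", "body": {"targets": [[[0,0,0.04,0,0,0,0.1],[0,0,0.04,0,0,0,0.1],[-0.04,-0.03,0.01,0,0,0,0.1],[-0.04,-0.03,0,0,0,0,0.1],[-0.04,-0.03,0,0,0,0,0.1],[-0.04,-0.03,0,0,0,0,0.1],[-0.04,-0.03,0,0,0,0,0.1]]]}}

```text
time: 15.98
tool_pos: [461.4, -264.0, 328.2]
tcp_rot: [-179.9, 25.1, 5.5]
ft_force: [0.4, -0.6, 0.4]
finger_gap: 47.0
grip_force: 0.0
```

```bash
python3 - <<'E'
from h import *
from bench import status
A=viewer.snapshot("top")[:,:,::-1]; cv2.imwrite("pics/a7.png",A)
a=A[140:230,330:440]
cv2.imwrite("pics/g7.png",cv2.resize(a,None,fx=6,fy=6,interpolation=cv2.INTER_CUBIC))
s=status.sense(); print(s['tool_pos'],s['ft_force'],s['finger_gap'])
p=[668.95,-113.26,np.radians(5.39)]
for y,L in((0,120),(-72,129)): 
    for e in(0,5): 
        h=(L+e)*.7071; q=proj("top",pl(p,[(0,y,122),(-h,y,122+h),(-h-7,y,122+h-7),(-h+7,y,122+h+7)])); print(y,e,q.round(1).tolist(), 'crop',((q-[330,140]+.5)*6).round().tolist())
E
```

```text
[ 457.58493521 -267.45375476  328.61123575] [ 0.86009316 -3.38582604 -0.08011072] 47.138201252367125
0 0 [[377.7, 176.4], [386.7, 209.6], [386.4, 212.8], [386.9, 206.4]] crop [[289.0, 222.0], [343.0, 421.0], [342.0, 440.0], [344.0, 401.0]]
0 5 [[377.7, 176.4], [387.1, 211.1], [386.8, 214.3], [387.3, 207.9]] crop [[289.0, 222.0], [345.0, 430.0], [344.0, 449.0], [347.0, 410.0]]
-72 0 [[406.9, 174.1], [419.2, 209.7], [418.8, 212.9], [419.6, 206.5]] crop [[464.0, 208.0], [538.0, 421.0], [536.0, 441.0], [541.0, 402.0]]
-72 5 [[406.9, 174.1], [419.7, 211.3], [419.3, 214.5], [420.2, 208.0]] crop [[464.0, 208.0], [541.0, 431.0], [539.0, 450.0], [544.0, 411.0]]
```

View pics/g7.png

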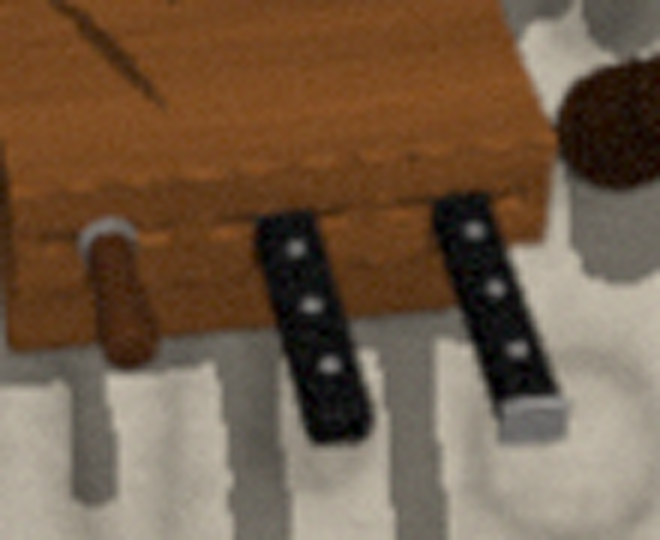

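From above, the server's handle sits flush on the face. Its end is at crop row 440, exactly as predicted for home, and the fork's is too (441). Now the fork.

>>> {"method": "arm_command", "body": {"targets": [[[0.0343,0.013,-0.01475,0,0,0,0.1],[0.0343,0.013,-0.01475,0,0,0,0.1],[0.0343,0.013,-0.01475,0,0,0,0.1],[0.0343,0.013,-0.01475,0,0,0,0.1],[0.0343,0.013,-0.01475,0,0,0,0.1],[0.0343,0.013,-0.01475,0,0,0,0.1],[0,0,0,0,0,0,0.1]]]}}

```text
time: 16.9
tool_pos: [669.3, -183.6, 233.7]
tcp_rot: [-179.7, 25.5, 5.7]
ft_force: [-0.1, 0.1, -0.6]
finger_gap: 47.1
grip_force: 0.0
```

>>> {"method": "arm_command", "body": {"targets": [[[-0.0093,-0.0009,-0.02,0,0,0,0.1],[-0.0093,-0.0009,-0.02,0,0,0,0.1],[-0.0093,-0.0009,-0.02,0,0,0,0.1],[-0.0093,-0.0009,-0.02,0,0,0,0.1],[-0.0034,-0.0003,-0.0072,0,0,0,0.1],[0,0,0,0,0,0,0.1]]]}}

```text
time: 17.65
tool_pos: [628.2, -189.6, 154.3]
tcp_rot: [-179.9, 25.0, 5.4]
ft_force: [-0.3, -0.3, 0.1]
finger_gap: 46.9
grip_force: 0.0
```

>>> {"method": "arm_command", "body": {"targets": [[[0,0,0,0,0,0,-1],[0,0,0,0,0,0,-1],[0,0,0,0,0,0,-1],[0,0,0,0,0,0,-1],[0,0,0,0,0,0,-1]]], "force": 90}}

```text
time: 18.27
tool_pos: [629.7, -189.3, 155.6]
tcp_rot: [-180.0, 24.9, 5.4]
ft_force: [0.1, 1.7, 6.0]
finger_gap: 21.9
grip_force: 88.4
```

>>> {"method": "arm_command", "body": {"targets": [[[-0.00352,-0.00033,0.00354,0,0,0,-1],[-0.00352,-0.00033,0.00354,0,0,0,-1],[-0.00704,-0.00066,0.00707,0,0,0,-1],[-0.00704,-0.00066,0.00707,0,0,0,-1],[-0.00704,-0.00066,0.00707,0,0,0,-1]]]}}

```text
time: 18.9
tool_pos: [600.7, -192.1, 182.8]
tcp_rot: [-180.0, 25.0, 5.4]
ft_force: [3.5, -0.9, -0.9]
finger_gap: 22.0
grip_force: 88.0
```

>>> {"method": "arm_command", "body": {"targets": [[[-0.00704,-0.00066,0.00707,0,0,0,-1],[-0.00704,-0.00066,0.00707,0,0,0,-1],[-0.00704,-0.00066,0.00707,0,0,0,-1],[-0.00704,-0.00066,0.00707,0,0,0,-1],[-0.00704,-0.00066,0.00707,0,0,0,-1],[-0.00704,-0.00066,0.00707,0,0,0,-1],[-0.00704,-0.00066,0.00707,0,0,0,-1],[-0.00704,-0.00066,0.00707,0,0,0,-1],[-0.00704,-0.00066,0.00707,0,0,0,-1],[-0.00704,-0.00066,0.00707,0,0,0,-1]]]}}

```text
time: 20.15
tool_pos: [529.9, -198.7, 253.5]
tcp_rot: [-180.0, 25.0, 5.4]
ft_force: [0.1, 0.9, -1.8]
finger_gap: 22.0
grip_force: 88.1
```

>>> {"method": "arm_command", "body": {"targets": [[[-0.0141,-0.0013,0.0141,0,0,0,-1],[-0.0141,-0.0013,0.0141,0,0,0,-1],[-0.01,0,0.012,0.0092,-0.0977,0,-1],[-0.01,0,0.012,0.0092,-0.0977,0,-1],[-0.01,0,0.012,0.0092,-0.0977,0,-1],[-0.01,0,0.012,0.0092,-0.0977,0,-1],[-0.01,0,0.012,0.0092,-0.0977,0,-1],[-0.01,0,0.012,0.0092,-0.0977,0,-1],[-0.01,0,0.012,0.0092,-0.0977,0,-1],[-0.01,0,0.012,0.0092,-0.0977,0,-1]]]}}

```text
time: 21.4
tool_pos: [421.5, -201.0, 378.0]
tcp_rot: [179.9, -20.2, 5.5]
ft_force: [-0.9, -0.6, -1.3]
finger_gap: 22.1
grip_force: 88.1
```

>>> {"method": "arm_command", "body": {"targets": [[[0,0,0,0,0,0,-1],[0,0,0,0,0,0,-1],[0,0,0,0,0,0,-1],[0,0,0,0,0,0,-1]]]}}

```text
time: 21.9
tool_pos: [422.6, -200.9, 376.5]
tcp_rot: [-179.9, -19.9, 5.5]
ft_force: [-0.1, -0.4, -1.3]
finger_gap: 21.7
grip_force: 88.2
```

```bash
python3 - <<'E'
from h import *
from bench import status
A=viewer.snapshot("top")[:,:,::-1]; B=viewer.snapshot("scene")[:,:,::-1]
cv2.imwrite("pics/g8.png",np.hstack([cv2.resize(x,None,fx=2.4,fy=2.4,interpolation=cv2.INTER_CUBIC) for x in (A[110:310,280:445],B[130:330,295:460])]))
s=status.sense(); print({k:s[k] for k in('tool_pos','tcp_rot','ft_force','wrist_torque','finger_gap')})
R=Ro.from_euler('xyz',s['tcp_rot'],degrees=True).as_matrix(); a=np.radians(20)
S=R@np.array([[np.cos(a),0,np.sin(a)],[0,-1,0],[np.sin(a),0,-np.cos(a)]]).T
o=s['tool_pos']-S@np.array([-60,0,-11]); print(S.round(3))
P=o+np.array([[-129,0,0],[0,0,0],[120,0,0]])@S.T; q=proj("top",P); r=proj("scene",P); print(P.round(),((q-[280,110])*2.4).round(),((r-[295,130])*2.4+[396,0]).round())
E
```

```text
{'tool_pos': array([ 422.4870575 , -200.93339948,  376.66472182]), 'tcp_rot': array([-179.94085597,  -19.92560883,    5.46761209]), 'ft_force': array([-0.8192329 ,  0.64320203, -1.04725423]), 'wrist_torque': array([-0.06269823,  0.26665104,  0.02089858]), 'finger_gap': 22.27934968549169}
[[ 0.995 -0.096  0.001]
 [ 0.096  0.995 -0.001]
 [-0.001  0.001  1.   ]]
[[ 354. -208.  388.]
 [ 482. -195.  388.]
 [ 602. -184.  387.]] [[405. 528.]
 [389. 362.]
 [374. 210.]] [[657. 271.]
 [669. 156.]
 [679.  60.]]
```

View pics/g8.png

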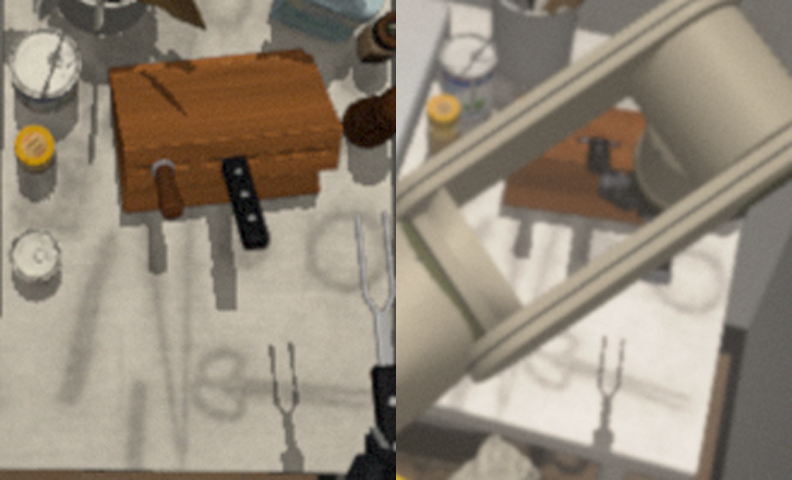

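The top view shows the fork held level: its points are at about (373,212) in the crop (predicted (374,210)), about 0.38 m up and clear of the block. The server is still seated and nothing else has moved, so I'm handing in.

```bash
python3 -c "
from bench import job
print(job.hand_in())"
```

```text
the job is handed in; nothing more can be done
None
```

I handed the job in at about 22 s of the 69 s allowed: the server is fully home in the middle slot and released, the fork is held level about 38 cm above the table and clear of the block, and the cheese plane, jar, tins and mill were left alone; no verdict came back.

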